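Size a tube offcut in the ring stand

TASK

Three pieces of aluminium tube stand on end beside the sizing stand, whose three steel rings sit one above the other and shrink downwards. Take the tube of middle thickness (the tallest one), lower it upright from above through the rings until one stops it, without dropping it, and leave it standing there upright. Leave the other two tubes standing where they are.

Things in the scene. Friction and masses are not known exactly. Their poses are not given: they have to be found in the camera images.
- tube_mid: The tube to size: plain aluminium, 36 mm outside diameter, 30 mm bore, 150 mm tall, about 0.35 kg, loose, standing upright on its flat end. Origin at the centre of its lower end; z runs up along its axis.
- tube_wide: Bystander: plain aluminium tube, 70 mm outside diameter, 110 mm tall, loose, standing upright. Origin at the centre of its lower end.
- tube_slim: Bystander: plain aluminium tube, 22 mm outside diameter, 80 mm tall, loose, standing upright. Origin at the centre of its lower end.
- stand: Fixed stand, 122 mm tall: base plate 130 (x) x 160 mm (y), 8 mm thick; a post 65 mm to its -y; three level steel rings, each 10 mm high, on one vertical axis. Origin on that axis at bench level, z up. Ring bore / outside / height of upper face: top 80/100/122 mm, second 62/82/78 mm, lowest 28/80/32 mm. The 36 mm tube passes the upper two; its end is stopped flat on the lowest.
Things that resemble listed ones, but are neither listed nor needed, are in the scene too. Leave any brown look-alike of the tube_mid alone.

How it is judged (in metres and radians):
On the way, in this order (a step that is already met when the one before it is completed fails the run):
1. the middle tube's lower end, held by the gripper, enters the top ring from above (z of tube_mid in the frame of stand below 0.118 m and horizontal distance between tube_mid and stand below 0.03 m and contact force between the fingers and tube_mid above 0.5 N).
2. still held, its lower end comes down onto the lowest ring (within 12 mm) instead of being dropped on it (z of tube_mid in the frame of stand below 0.044 m and horizontal distance between tube_mid and stand below 0.02 m and contact force between the fingers and tube_mid above 0.5 N).
At the end, for the whole second after the job is handed in: The middle tube stands at rest inside the upper two rings with its lower end on the lowest ring (28 to 36 mm above the bench, within 17 mm of the stand's axis), upright within 7 degrees; the wide and slim tubes stand upright within 30 mm of where they were (horizontal distance between tube_mid and stand below 0.017 m and z of tube_mid in the frame of stand between 0.028 and 0.036 m and angle between tube_mid's own z axis and vertical below 0.12 rad and linear speed of tube_mid below 0.02 m/s and angle between each of tube_wide, tube_slim's own z axis and vertical below 0.15 rad and distance of each of tube_wide, tube_slim from where it was at the start of the episode below 0.03 m); the robot touches nothing.
It fails at once if the wide or the slim tube is knocked over or pushed more than 40 mm (distance of any of tube_wide, tube_slim from where it was at the start of the episode above 0.04 m or angle between any of tube_wide, tube_slim's own z axis and vertical above 0.5 rad).
It also fails if it takes over 38 s, if anything falls off the work surface, if the arm or the gripper's body presses on something with over 40 N, if the wrist force passes 120 N, or if a joint passes its speed limit or range.

ROBOT

A 6-joint arm with a two-finger parallel gripper is mounted at the origin on the work surface. World frame = base frame: x ahead of the robot, y to its left, z up, the work surface at z = 0. Lengths are in mm, angles in rad, forces in N, time in s.
With the tool pointing down it reaches from about 275 to 1000 mm from the base axis. Payload 8.4 kg.
Tool frame: the origin (TCP) lies between the finger pads; the fingertips stand r.finger_overhang ahead of it and the grasp point (between the pads) is the TCP (r.finger_overhang is the distance from the TCP to the fingertips, in mm); z points along the fingers, y is the line along which they close (so a half turn about z gives the same grasp; the last joint's range is limited). The gripper opens to 85 mm and grips with 20 to 120 N. Pads are 22 mm wide; open, the fingers measure 114 mm over their backs; the gripper's body (76 mm by 85 mm) begins 54 mm behind the grasp point. The pads swing forward as they close: fully open they stand 13 mm farther back than shut.
Start: joints at [-1.206, 0.353, 1.633, -0, 1.155, -0.002], TCP at [224.143, -583.428, 250.281] pointing down, gripper open.
Joint ranges: [-2.63, 2.63], [-0.92, 2.1], [0.06, 2.66], [-1.3, 4.44], [0, 2.69], [-3.02, 3.02]. Speed limits (rad/s): [2.22, 2.22, 2.79, 3.14, 3.14, 3.14].

INTERFACE

Orientations are given as [roll, pitch, yaw] about the fixed x, y, z axes, in that order (R = Rz(yaw) Ry(pitch) Rx(roll)).
In Python, from rig import r, cams, sign_off gives the robot as it stands.
- The arm moves only by the shell command python3 -m crank 'ROWS' [FORCE]. ROWS is JSON, a list of rows, each a list of 7 numbers: the shift along the tool's x, y, z in m, then the turn, a rotation vector about the tool's x, y, z in rad, then the closure, from 0 (fully open) to 1 (shut). In form: [[dx, dy, dz, ax, ay, az, gripper], ...]. A call has 1 to 5 rows; each row is the pose to reach, as a shift and turn from the pose commanded when the call began, along the tool's axes at that moment; what a row does not reach only later rows make up. A row lasts 1/10 s, in which the tool goes at most 50 mm and 8.59 degrees, less where a joint would pass 70% of its speed; a pose out of reach is approached as far as the arm can. A call with a gripper value outside its range is refused whole. The fingers move at their own pace and stop on an object; FORCE is the grip in N (left out, the last holds). Time passes only in rows, so rows that repeat a pose let the fingers close. It gives the time, the measured TCP pose, the force, the opening and the grip force at its end, in the units of the state.
- r.sense(): the state, without advancing time (a new reading comes with each control period).
- cams.grab_frame(name): name is "scene" or "top"; returns a dict with "image" (384x512x3 uint8, red, green, blue), "fx", "fy", "cx", "cy" (pixels), "position" and "orientation" of the camera in the world. Camera axes: x right, y down, z forward; pixel columns grow to the right and rows downward; lengths in mm; the calibration is good to about 2 mm. A picture is of the moment at which its call begins. There is no depth.
- sign_off(): hands the job in; it is judged then, once.
The state is a dict: "clock": time; "qpos": joint angles; "qvel": joint speeds; "joint_efforts": joint torques, N m; "eef_pos": TCP position; "tcp_rot": TCP orientation; "contact_force": force on the tool from outside, world axes, zero at the start; "wrist_torque": the same for the moment, N m; "opening": opening from 0.0 (shut) to 1.0 (fully open); "grasp_force": force on a finger pad.
Only numpy, scipy, OpenCV 4.12 (cv2) and the standard library are available. Lean on these libraries where they do the work, as an engineer would, in place of code of your own. Each camera call takes 0.05 s, during which the arm holds its last target. There are 200 camera calls.

## Working session

There is one attempt and no reset: what is moved stays moved. The work goes in short steps, Python scripts to look and compute and a shell command to move; the robot and the scene stay as the last step left them, time stands still between calls to the robot, and variables do not carry over. Pictures are saved under pics/ and viewed, at most 10 in all, crops included, and the job is handed in when it is done.

```bash
ls; mkdir -p pics; python3 - <<'E'
from rig import r,cams
import cv2
for n in("scene","top"):
    f=cams.grab_frame(n)
    cv2.imwrite(f"pics/{n}0.png",f["image"][:,:,::-1])
    print(n,{k:v for k,v in f.items() if k!="image"})
s=r.sense();print(s,r.finger_overhang)
E
```

```text
pics
scene {'fx': 395.88031183447964, 'fy': 395.88031183447964, 'cx': 255.4186423466492, 'cy': 195.7570127818861, 'position': array([1154.4569318 ,  396.2942973 ,  543.22435956]), 'orientation': array([-2.17828857, -0.01629304,  2.12797134])}
top {'fx': 382.3414128099786, 'fy': 382.3414128099786, 'cx': 259.4914498389427, 'cy': 196.40726903092693, 'position': array([427.08623631,  37.01578183, 702.20296526]), 'orientation': array([-2.96568744, -0.03246697, -1.56439043])}
{'clock': 0.1, 'qpos': array([-1.20637812e+00,  3.53560425e-01,  1.63406184e+00,  2.13040321e-05,
        1.15521611e+00, -2.39623803e-03]), 'qvel': array([-0.00031645, -0.00068214, -0.00253887,  0.00011727,  0.00147943,
       -0.00041381]), 'joint_efforts': array([ 1.85014447e-03, -6.06356335e+01, -3.42819428e+01,  2.21343416e-04,
        3.99861136e-03, -7.51107507e-06]), 'eef_pos': array([ 224.01445562, -583.03602054,  249.64739024]), 'tcp_rot': array([-3.14034698e+00, -2.24649381e-05,  3.66805821e-01]), 'contact_force': array([ 0.35642455, -0.42576861, -0.56334298]), 'wrist_torque': array([-0.02074701,  0.03185029, -0.01238447]), 'grasp_force': 0.0, 'opening': 0.9991918149864483} 19.0
```

View pics/scene0.png

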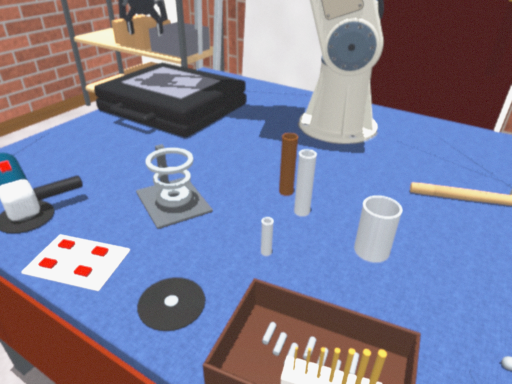

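View pics/top0.png

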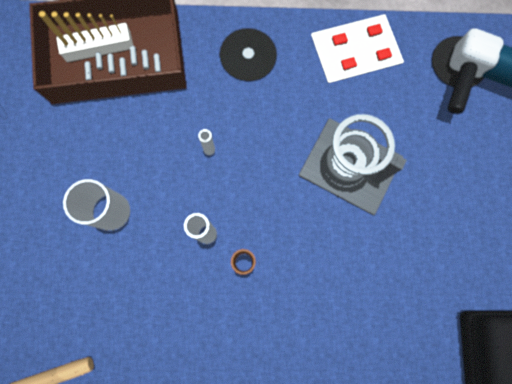

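Scene picture: grey middle tube at (305,182), slim (266,236), wide (378,228), and the stand at (172,180). Candidates for the target are:
- the grey tube, top view (197,226)
- the brown look-alike, scene (288,165) and top (243,262)
- the slim tube, top (205,135)
- the wide tube, top (87,202)

The tallest plain aluminium one is the grey tube at top (197,226). I'll check it in a close crop, together with the stand.

```bash
python3 - <<'E'
import cv2,numpy as np
t=cv2.imread("pics/top0.png");s=cv2.imread("pics/scene0.png")
c=lambda i,x,y,w,h,k:cv2.resize(i[y:y+h,x:x+w],None,fx=k,fy=k,interpolation=cv2.INTER_CUBIC)
a=c(t,170,200,100,75,4);b=c(t,295,105,120,115,4)[:300*2]
d=c(s,270,120,60,110,4)[:, :]
e=c(s,130,135,90,95,4)
m=np.zeros((600,800,3),np.uint8)
a=c(t,175,200,90,75,4) # 360x300
b=c(t,300,105,110,110,4)[:440,:440]
m[:300,:360]=a; m[:440,360:800]=b
d=c(s,275,125,45,100,3); m[300:600,:135]=d
e=c(s,130,140,90,90,2.5); m[300:525,135:360]=e
cv2.imwrite("pics/crop0.png",m)
E
```

```text
(no output)
```

View pics/crop0.png

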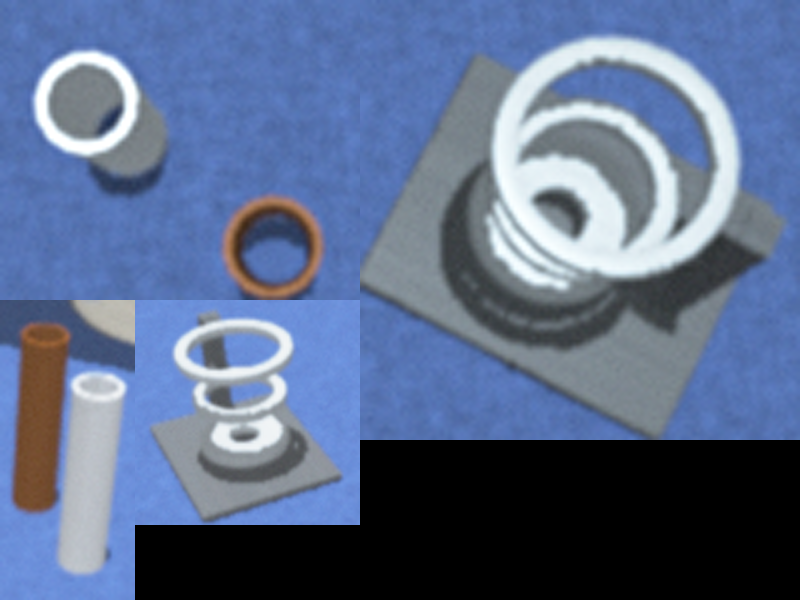

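The crop shows the target's aluminium rim at top (196.5,225.5), clearly not brown, with the brown rim at (243,262). The top ring is centred near top (364,144) and scene (169,159).

```bash
cat > h.py <<'E'
import numpy as np
from scipy.spatial.transform import Rotation as R
from rig import r,cams
def px(f,u,v,z):
    d=R.from_euler("xyz",f["orientation"]).apply([(u-f["cx"])/f["fx"],(v-f["cy"])/f["fy"],1])
    p=np.array(f["position"]);return (p+d*(z-p[2])/d[2]).round(1)
def proj(f,P):
    q=R.from_euler("xyz",f["orientation"]).inv().apply(np.atleast_2d(P)-f["position"])
    return q[:,:2]/q[:,2:]*[f["fx"],f["fy"]]+[f["cx"],f["cy"]]
E
python3 - <<'E'
from h import *
import cv2
t=cams.grab_frame("top");s=cams.grab_frame("scene")
for n,u,v,z in[("mid",196.4,225.4,150),("brown",242.7,261.5,150),("slim",205,135,80),("wide",87,202,110),("ring1",363.8,144,122),("basecorners",327.5+2,118.5,8),("b",300.5,172.5,8),("b",376,214,8)]:
    print(n,px(t,u,v,z))
for n,u,v,z in[("mid",307.8,153.5,150),("brown",289.8,137,150),("slim",267,220,80),("wide",380.5,208,110),("ring1",169,158.3,122),("midbase bottom",302.5,214,0)]:
    print("s",n,px(s,u,v,z))
# least-squares fit of the top ring: overlay candidates
th=np.linspace(0,2*np.pi,60)
c=px(t,363.8,144,122)
im=cv2.resize(t["image"][95:225,290:420,::-1],None,fx=4,fy=4)
im2=cv2.resize(s["image"][135:235,120:220,::-1],None,fx=4,fy=4)
for z,rad in((122,50),(78,41),(32,40),(32,14)):
    P=np.c_[c[0]+rad*np.cos(th),c[1]+rad*np.sin(th),0*th+z]
    for I,f,o in((im,t,(290,95)),(im2,s,(120,135))):
        cv2.polylines(I,[((proj(f,P)-o+.5)*4).astype(int)],True,(0,0,255))
cv2.imwrite("pics/ov.png",np.hstack([im[:400],im2]) if 0 else cv2.hconcat([cv2.resize(im,(400,400)),im2]))
E
```

```text
mid [481.9 110.4 150. ]
brown [431.1  43.  150. ]
slim [642.4 110.6  80. ]
wide [520.5 285.4 110. ]
ring1 [ 617.3 -147.1  122. ]
basecorners [ 704.8 -118.7    8. ]
b [597.1 -61.3   8. ]
b [ 520.3 -200.4    8. ]
s mid [481.8 112.2 150. ]
s brown [435.1  45.6 150. ]
s slim [640.8 110.9  80. ]
s wide [528.3 287.5 110. ]
s ring1 [ 618.8 -147.5  122. ]
s midbase bottom [489.4 117.9   0. ]
```

View pics/ov.png

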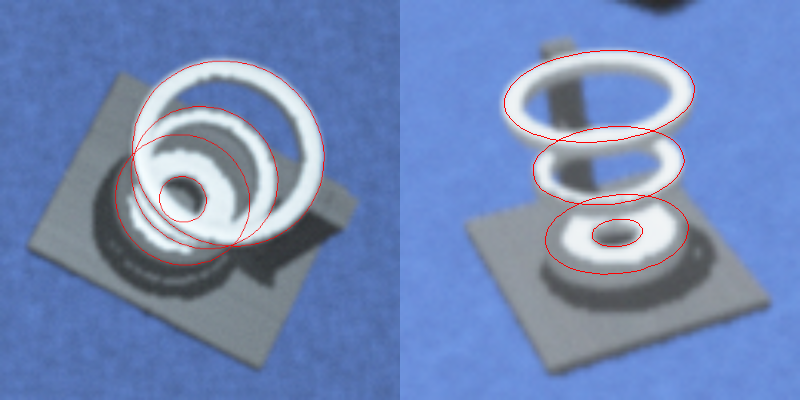

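The overlay fits both views, putting the stand's axis at (617.5,-147.5) and the middle tube at (482,111). The brown tube is about 84 mm away at (433,44). I'll close the fingers across that line, at yaw 0.93.

```bash
cat >> h.py <<'E'
def delta(x,y,z,yaw=.93):
    s=r.sense();A=R.from_euler("xyz",s["tcp_rot"]);B=R.from_euler("xyz",[np.pi,0,yaw])
    print("t",s["clock"],"pos",s["eef_pos"].round(1),"F",s["contact_force"].round(1),"open",round(s["opening"],3),"grip",round(s["grasp_force"],1))
    print("d",(A.inv().apply(np.array([x,y,z])-s["eef_pos"])/1000).round(4),"rv",(A.inv()*B).as_rotvec().round(4))
E
python3 -m crank '[[0.49,-0.555,0,0,0,0,0],[0.49,-0.555,0,0,0,0,0],[0.49,-0.555,0,0,0,0,0],[0.49,-0.555,0,0,0,0,0],[0.49,-0.555,0,0,0,0,0]]' 40
python3 -c "from h import *;delta(482,111,250)"
```

```text
clock: 0.7
eef_pos: [311.5, -347.3, 250.2]
tcp_rot: [3.142, -0.0, 0.366]
contact_force: [0.7, 0.2, 0.1]
opening: 1.001
grasp_force: 0.0
t 0.7 pos [ 311.5 -347.3  250.2] F [0.7 0.2 0.1] open 1.001 grip 0.0
d [ 3.232e-01 -3.669e-01  3.000e-04] rv [ 1.000e-04 -1.000e-04 -5.638e-01]
```

```bash
python3 -m crank '[[0.323,-0.367,0,0,0,-0.564,0],[0.323,-0.367,0,0,0,-0.564,0],[0.323,-0.367,0,0,0,-0.564,0],[0.323,-0.367,0,0,0,-0.564,0],[0.323,-0.367,0,0,0,-0.564,0]]'
python3 -c "from h import *;delta(482,111,250)"
```

```text
clock: 1.2
eef_pos: [398.5, -112.8, 250.5]
tcp_rot: [3.141, -0.0, 0.935]
contact_force: [1.3, 0.7, -0.6]
opening: 1.003
grasp_force: 0.0
t 1.2 pos [ 398.5 -112.8  250.5] F [ 1.3  0.7 -0.6] open 1.003 grip 0.0
d [ 0.2296 -0.0659  0.0006] rv [ 0.0008 -0.0003  0.0045]
```

```bash
python3 -m crank '[[0.23,-0.066,0,0,0,0,0],[0.23,-0.066,0,0,0,0,0],[0.23,-0.066,0,0,0,0,0],[0.23,-0.066,0,0,0,0,0],[0.23,-0.066,0,0,0,0,0]]'
python3 - <<'E'
from h import *
import cv2
t=cams.grab_frame("scene");cv2.imwrite("pics/ab.png",cv2.resize(t["image"][50:250,200:420,::-1],None,fx=3,fy=3))
delta(482,111,127)
E
```

```text
clock: 1.7
eef_pos: [483.2, 112.0, 250.4]
tcp_rot: [3.141, -0.001, 0.932]
contact_force: [1.0, -0.2, -1.1]
opening: 1.001
grasp_force: 0.0
t 1.75 pos [485.4 115.8 250.6] F [2.3 4.1 0.4] open 1.002 grip 0.0
d [-6.400e-03  1.000e-04  1.236e-01] rv [ 0.0001 -0.0041  0.0022]
```

View pics/ab.png

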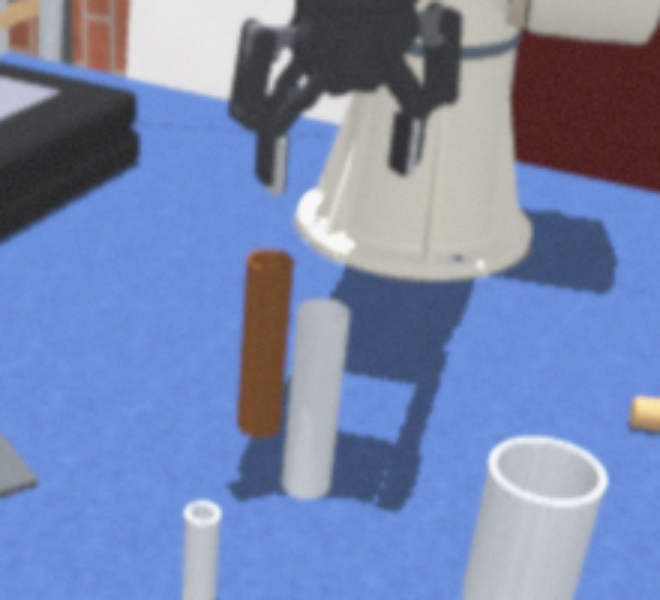

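The open fingers straddle the grey tube (crop (317,400)), and the brown one is clear behind and left. I'll let the arm settle and then descend.

```bash
python3 -m crank '[[0,0,0,0,0,0,0],[0,0,0,0,0,0,0],[0,0,0,0,0,0,0]]' 
python3 -c "from h import *;delta(482,111,127)"
```

```text
clock: 2.05
eef_pos: [482.2, 108.1, 250.1]
tcp_rot: [-3.141, 0.001, 0.93]
contact_force: [0.1, -0.3, 1.4]
opening: 1.001
grasp_force: 0.0
t 2.05 pos [482.2 108.1 250.1] F [ 0.1 -0.3  1.4] open 1.001 grip 0.0
d [ 0.0023 -0.0018  0.1231] rv [-0.0002  0.0007 -0.0002]
```

```bash
python3 -m crank '[[0.002,-0.002,0.02,0,0,0,0],[0.002,-0.002,0.05,0,0,0,0],[0.002,-0.002,0.08,0,0,0,0],[0.002,-0.002,0.11,0,0,0,0],[0.002,-0.002,0.123,0,0,0,0]]' 
python3 -m crank '[[0,0,0,0,0,0,0],[0,0,0,0,0,0,0],[0,0,0,0,0,0,0]]' 
python3 -c "from h import *;delta(482,111,127)"
```

```text
clock: 2.55
eef_pos: [480.7, 110.4, 125.3]
tcp_rot: [-3.14, 0.003, 0.929]
contact_force: [0.4, -0.4, 0.4]
opening: 1.003
grasp_force: 0.0
clock: 2.85
eef_pos: [483.3, 112.0, 128.7]
tcp_rot: [3.14, -0.002, 0.93]
contact_force: [0.6, -0.1, -0.7]
opening: 1.002
grasp_force: 0.0
t 2.85 pos [483.3 112.  128.7] F [ 0.6 -0.1 -0.7] open 1.002 grip 0.0
d [-0.0015 -0.0005  0.0017] rv [ 0.0015 -0.0018  0.0004]
```

```bash
python3 -m crank '[[0,0,0,0,0,0,0.2],[0,0,0,0,0,0,0.35],[0,0,0,0,0,0,0.45],[0,0,0,0,0,0,0.5],[0,0,0,0,0,0,0.55]]' 40 
python3 -m crank '[[0,0,0,0,0,0,0.7],[0,0,0,0,0,0,0.8],[0,0,0,0,0,0,0.9],[0,0,0,0,0,0,0.9],[0,0,0,0,0,0,0.9]]' 40 
python3 -c "from h import *;delta(482,111,127)"
```

```text
clock: 3.35
eef_pos: [482.3, 112.0, 127.4]
tcp_rot: [3.142, -0.0, 0.931]
contact_force: [-0.1, -0.2, -0.2]
opening: 0.45
grasp_force: 0.0
clock: 3.85
eef_pos: [482.5, 112.0, 127.5]
tcp_rot: [3.141, -0.0, 0.931]
contact_force: [0.2, -1.4, 6.1]
opening: 0.419
grasp_force: 39.9
t 3.85 pos [482.5 112.  127.5] F [ 0.2 -1.4  6.1] open 0.419 grip 39.9
d [-0.0011  0.0002  0.0005] rv [ 0.0004 -0.0004  0.0008]
```

```bash
python3 -m crank '[[0,0,-0.01,0,0,0,0.9],[0,0,-0.03,0,0,0,0.9],[0,0,-0.055,0,0,0,0.9],[0,0,-0.08,0,0,0,0.9],[0,0,-0.1,0,0,0,0.9]]' 60
python3 -m crank '[[0,0,-0.02,0,0,0,0.9],[0,0,-0.04,0,0,0,0.9],[0,0,-0.05,0,0,0,0.9],[0,0,-0.05,0,0,0,0.9],[0,0,-0.05,0,0,0,0.9]]' 60
python3 -c "from h import *;delta(617.5,-147.5,280)"
```

```text
clock: 4.35
eef_pos: [481.9, 111.9, 228.6]
tcp_rot: [-3.141, 0.0, 0.931]
contact_force: [0.3, -0.0, -2.9]
opening: 0.414
grasp_force: 60.4
clock: 4.85
eef_pos: [481.7, 111.9, 276.6]
tcp_rot: [-3.141, 0.001, 0.931]
contact_force: [-0.1, -1.0, -4.2]
opening: 0.416
grasp_force: 60.4
t 4.85 pos [481.7 111.9 276.6] F [-0.1 -1.  -4.2] open 0.416 grip 60.4
d [-0.1269  0.2638 -0.0035] rv [-0.0007  0.0008  0.0008]
```

```bash
python3 -m crank '[[-0.006,0.012,0,0,0,0,0.9],[-0.02,0.041,0,0,0,0,0.9],[-0.036,0.075,0,0,0,0,0.9],[-0.053,0.11,0,0,0,0,0.9],[-0.07,0.145,0,0,0,0,0.9]]'
python3 -m crank '[[-0.016,0.034,0,0,0,0,0.9],[-0.031,0.064,0,0,0,0,0.9],[-0.043,0.089,0,0,0,0,0.9],[-0.052,0.108,0,0,0,0,0.9],[-0.057,0.118,0,0,0,0,0.9]]'
python3 -m crank '[[0,0,0,0,0,0,0.9],[0,0,0,0,0,0,0.9],[0,0,0,0,0,0,0.9],[0,0,0,0,0,0,0.9]]'
python3 - <<'E'
from h import *
import cv2
delta(617.5,-147.5,280)
t=cams.grab_frame("top");s=cams.grab_frame("scene")
a=cv2.resize(t["image"][75:225,290:420,::-1],None,fx=3,fy=3);b=cv2.resize(s["image"][60:240,90:230,::-1],(350,450))
cv2.imwrite("pics/over.png",cv2.hconcat([a,b]))
E
```

```text
clock: 5.35
eef_pos: [556.9, -32.9, 276.1]
tcp_rot: [-3.14, 0.001, 0.931]
contact_force: [0.7, 1.0, -2.7]
opening: 0.416
grasp_force: 60.7
clock: 5.85
eef_pos: [617.6, -148.9, 276.1]
tcp_rot: [-3.14, 0.001, 0.93]
contact_force: [0.1, -0.0, -4.0]
opening: 0.413
grasp_force: 60.8
clock: 6.25
eef_pos: [617.1, -146.0, 277.5]
tcp_rot: [-3.142, -0.0, 0.932]
contact_force: [-0.1, 0.6, -3.5]
opening: 0.419
grasp_force: 60.8
t 6.25 pos [ 617.1 -146.   277.5] F [-0.1  0.6 -3.5] open 0.419 grip 60.8
d [-0.001   0.0012 -0.0025] rv [-0.0001 -0.0002  0.0019]
```

View pics/over.png

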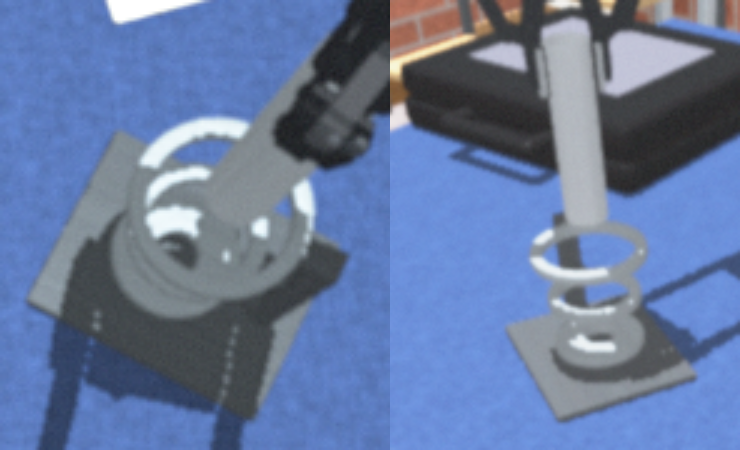

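```bash
python3 - <<'E'
from h import *
import cv2
s=cams.grab_frame("scene");t=cams.grab_frame("top")
im=s["image"][60:240,90:230,::-1];im=cv2.resize(im,None,fx=3.3,fy=3.3)
it=cv2.resize(t["image"][75:225,290:420,::-1],(500-180,int(150*320/130)))
th=np.linspace(0,6.3,50)
def cyl(I,f,o,k,x,y,z0,z1,rad):
    for z in(z0,z1):
        P=np.c_[x+rad*np.cos(th),y+rad*np.sin(th),0*th+z]
        cv2.polylines(I,[((proj(f,P)-o+.5)*k).astype(int)],False,(0,0,255))
for I,f,o,k in((im,s,(90,60),3.3),(it,t,(290,75),320/130)):
    cyl(I,f,o,k,617,-146.5,150.5,300.5,18)
m=np.zeros((594,800,3),np.uint8);m[:im.shape[0],:im.shape[1]]=im;m[:it.shape[0],470:470+it.shape[1]]=it
cv2.imwrite("pics/tilt.png",m)
delta(617.5,-147.5,160)
E
```

```text
t 6.45 pos [ 617.3 -146.5  277.5] F [ 0.9 -0.1 -2.7] open 0.412 grip 60.8
d [-0.0007  0.0007  0.1175] rv [ 0.0002 -0.0001  0.0014]
```

View pics/tilt.png

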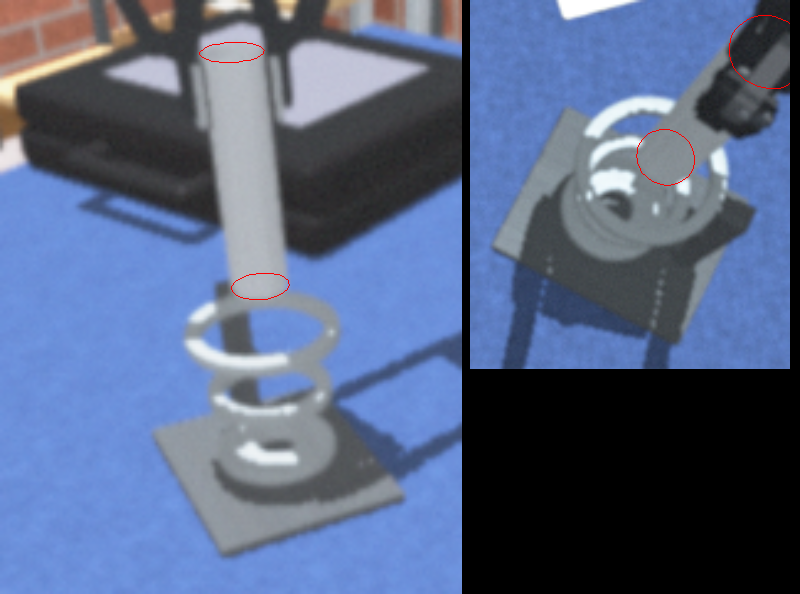

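The tube hangs upright: its lower end matches the prediction within about 1–2 mm, in scene crop (260,286) and top crop (665,157). I'll lower it to about 5 mm above contact.

```bash
python3 -m crank '[[-0.001,0.001,0.01,0,0,0,0.9],[-0.001,0.001,0.025,0,0,0,0.9],[-0.001,0.001,0.04,0,0,0,0.9],[-0.001,0.001,0.055,0,0,0,0.9],[-0.001,0.001,0.07,0,0,0,0.9]]'
python3 -m crank '[[0,0,0.015,0,0,0,0.9],[0,0,0.028,0,0,0,0.9],[0,0,0.036,0,0,0,0.9],[0,0,0.041,0,0,0,0.9],[0,0,0.041,0,0,0,0.9]]'
python3 -m crank '[[0,0,0,0,0,0,0.9],[0,0,0,0,0,0,0.9]]'
python3 -c "from h import *;delta(617.5,-147.5,159.5)"
```

```text
clock: 6.95
eef_pos: [617.1, -148.3, 205.3]
tcp_rot: [-3.14, 0.0, 0.931]
contact_force: [0.2, -0.2, -3.1]
opening: 0.419
grasp_force: 60.8
clock: 7.45
eef_pos: [617.4, -148.3, 165.7]
tcp_rot: [-3.141, 0.0, 0.931]
contact_force: [0.9, 0.5, -2.6]
opening: 0.419
grasp_force: 60.8
clock: 7.65
eef_pos: [618.1, -148.5, 167.1]
tcp_rot: [3.14, -0.001, 0.931]
contact_force: [0.3, 0.9, -3.6]
opening: 0.418
grasp_force: 60.7
t 7.65 pos [ 618.1 -148.5  167.1] F [ 0.3  0.9 -3.6] open 0.418 grip 60.7
d [ 0.0004 -0.0011  0.0076] rv [ 0.0012 -0.0005  0.0009]
```

```bash
python3 -m crank '[[0,0,0.001,0,0,0,0.9],[0,0,0.002,0,0,0,0.9],[0,0,0.003,0,0,0,0.9],[0,0,0.004,0,0,0,0.9],[0,0,0.005,0,0,0,0.9]]'
python3 -m crank '[[0,0,0.0005,0,0,0,0.9],[0,0,0.001,0,0,0,0.9],[0,0,0.0015,0,0,0,0.9],[0,0,0.0015,0,0,0,0.9]]'
```

```text
clock: 8.15
eef_pos: [617.6, -148.4, 161.2]
tcp_rot: [-3.142, -0.0, 0.931]
contact_force: [0.5, -0.1, -3.4]
opening: 0.413
grasp_force: 60.7
clock: 8.55
eef_pos: [617.6, -148.3, 159.8]
tcp_rot: [-3.142, -0.0, 0.931]
contact_force: [0.2, 0.7, -4.1]
opening: 0.416
grasp_force: 60.9
```

```bash
python3 -m crank '[[0,0,0.0005,0,0,0,0.9],[0,0,0.001,0,0,0,0.9],[0,0,0.001,0,0,0,0.9]]'
python3 -m crank '[[0,0,0.0005,0,0,0,0.9],[0,0,0.001,0,0,0,0.9],[0,0,0.001,0,0,0,0.9]]'
```

```text
clock: 8.85
eef_pos: [617.9, -148.4, 159.7]
tcp_rot: [3.141, -0.0, 0.931]
contact_force: [-1.8, 1.0, 4.7]
opening: 0.418
grasp_force: 61.5
clock: 9.15
eef_pos: [618.1, -148.4, 159.6]
tcp_rot: [3.14, -0.001, 0.931]
contact_force: [-4.9, 0.1, 12.7]
opening: 0.414
grasp_force: 62.1
```

Contact is felt at the expected height. I'll ease off and open gently.

```bash
python3 -m crank '[[0,0,-0.001,0,0,0,0.9],[0,0,-0.001,0,0,0,0.9],[0,0,-0.001,0,0,0,0.57],[0,0,-0.001,0,0,0,0.5],[0,0,-0.001,0,0,0,0.4]]' 20
python3 -m crank '[[0,0,0,0,0,0,0.3],[0,0,0,0,0,0,0.15],[0,0,0,0,0,0,0],[0,0,0,0,0,0,0],[0,0,0,0,0,0,0]]'
python3 -m crank '[[0,0,-0.01,0,0,0,0],[0,0,-0.03,0,0,0,0],[0,0,-0.06,0,0,0,0],[0,0,-0.09,0,0,0,0],[0,0,-0.12,0,0,0,0]]'
python3 -m crank '[[-0.02,0,-0.01,0,0,0,0],[-0.06,0,-0.01,0,0,0,0],[-0.1,0,-0.01,0,0,0,0],[-0.14,0,-0.01,0,0,0,0],[-0.16,0,-0.01,0,0,0,0]]'
python3 -m crank '[[0,0,0,0,0,0,0],[0,0,0,0,0,0,0],[0,0,0,0,0,0,0]]'
python3 - <<'E'
from h import *
import cv2
s=cams.grab_frame("scene");t=cams.grab_frame("top")
m=cv2.hconcat([s["image"][:,:,::-1][80:280,80:420],t["image"][:,:,::-1][60:260,50:430]])
th=np.linspace(0,6.3,50)
a=cv2.resize(s["image"][80:230,110:230,::-1],None,fx=3,fy=3);b=cv2.resize(t["image"][85:235,290:430,::-1],None,fx=3,fy=3)
for I,f,o in((a,s,(110,80)),(b,t,(290,85))):
    P=np.c_[617.5+18*np.cos(th),-148+18*np.sin(th),0*th+182]
    cv2.polylines(I,[((proj(f,P)-o+.5)*3).astype(int)],False,(0,0,255))
c=cv2.hconcat([a,b]);m=cv2.resize(m,(c.shape[1],150*c.shape[1]//540))[:150*c.shape[1]//540]
cv2.imwrite("pics/end.png",cv2.vconcat([c[:390],m])[:600]);print(r.sense()["clock"])
E
```

```text
clock: 9.65
eef_pos: [617.6, -148.4, 158.5]
tcp_rot: [-3.142, 0.0, 0.931]
contact_force: [0.7, 0.1, 0.3]
opening: 0.605
grasp_force: 0.0
clock: 10.15
eef_pos: [617.6, -148.4, 158.8]
tcp_rot: [-3.142, 0.0, 0.931]
contact_force: [-0.3, -0.4, 0.3]
opening: 0.999
grasp_force: 0.0
clock: 10.65
eef_pos: [617.5, -148.3, 280.8]
tcp_rot: [3.141, -0.0, 0.931]
contact_force: [0.4, 0.9, 0.6]
opening: 1.0
grasp_force: 0.0
clock: 11.15
eef_pos: [519.2, -279.2, 288.7]
tcp_rot: [-3.141, 0.001, 0.929]
contact_force: [-0.9, -0.0, -0.4]
opening: 0.997
grasp_force: 0.0
clock: 11.45
eef_pos: [522.2, -276.2, 288.7]
tcp_rot: [-3.141, -0.0, 0.931]
contact_force: [-0.6, 0.4, -1.2]
opening: 1.002
grasp_force: 0.0
11.55
```

View pics/end.png

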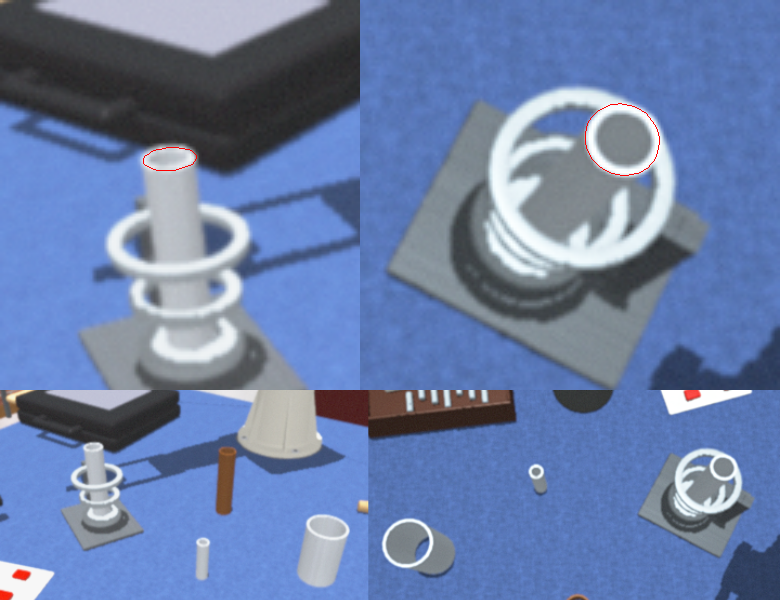

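The tube stands upright on the lowest ring. Its rim matches the prediction at z=182 on the axis, at (169,158) and (622,139). The other tubes haven't moved and the arm is clear.

```bash
python3 -c "
from rig import sign_off
print(sign_off())"
```

```text
the job is handed in; nothing more can be done
None
```

The middle tube is standing upright on the lowest ring, lowered there in the gripper; the wide, slim and brown tubes were left where they stood, and I handed the job in at about 11.6 s (no verdict was returned).

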